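# Load the tube mixer and start it with the key that still snaps

### The job

Lower the red-capped tube gently into the empty well of the mixer without dropping it, let it go, and then start the mixer with the only one of its three look-alike orange keys that still works. Only touch tells which: press slowly; the good key gives way with a snap, drops from under the finger and stays down by itself, so stop there; a key that stays soft or just gets firmer is worn, so back off before its bottom stop, let it come up, and try another. Never push on the mixer or a key with more than about 8 N, and leave the other tubes, the jar and the green block where they are.

Things in the scene. Friction and masses are not known exactly. Their poses are not given: they have to be found in the camera images.
- mixer: bench tube mixer, fixed to the bench: white control deck 150 mm along its x by 170 mm along its y and 50 mm high (y -130 to +40 mm), joined to a metal block 110 by 90 mm, 60 mm high, around the well (y +40 to +130 mm). Origin: on the bench under the middle of the whole 150 by 260 mm footprint; z up; at yaw 0 its x axis points away from the robot.
- well (a point): centre of the mouth of the round well, on the block's top, 60 mm above the bench: 18 mm bore, 40 mm deep, slightly chamfered mouth
- key_left_top (a point): top centre, at travel 0, of the left key (nearest the well, mixer's +y side): 16 mm above the deck, 66 mm above the bench; fixed to the mixer, does not follow the key. Round orange key, 26 mm across, moves straight down, first through 0 to 5 mm of free play (under 0.5 N, other for each key and run), then on its switch. Which of the three keys works changes too
- key_mid_top (a point): the same for the middle key; keys are 55 mm apart. The working key, counted from the end of its free play: push-back rises to about 5 N at 1 to 1.5 mm, then falls (2.8 N at 3 mm) to nothing at 4 to 4.5 mm, where the key drops away by itself to its stop at 6.5 mm and stays down (let go earlier, it comes up again)
- key_right_top (a point): the same for the right key, farthest from the well. The two worn keys never snap; after the free play one is mushy (1.6 N, and 0.45 N more each mm), the other firm (1.6 N, and 0.8 N more each mm); the push-back grows evenly without a drop to a hard stop 4.5 mm past the free play, and they come up when let go
- key_left (a joint): travel of the left key, in m, growing as it goes down; 0 at the start. A worn key that was pressed comes up to between 0 and 0.0052 (its free play); the good one stays 0.0065 past its free play, at 0.0065 to 0.0115
- key_mid (a joint): travel of the middle key, in m, growing as it goes down; 0 at the start. A worn key that was pressed comes up to between 0 and 0.0052 (its free play); the good one stays 0.0065 past its free play, at 0.0065 to 0.0115
- key_right (a joint): travel of the right key, in m, growing as it goes down; 0 at the start. A worn key that was pressed comes up to between 0 and 0.0052 (its free play); the good one stays 0.0065 past its free play, at 0.0065 to 0.0115
- red_tube_mid (a point): red-capped sample tube, closed, rigid, about 20 g, in a hole of the rack: 85 mm tall, 14 mm across with rounded foot, its cap (the upper 21 mm) 17 mm across. The point is at half height (42.5 mm above its foot), z up along the tube. Foot 10 mm above the bench in the rack, 20 mm when fully down in the well; in both the upper 45 mm stick out
- rack: bright green tube rack, fixed, 60 mm along its x, 170 mm along its y, 50 mm high, three holes 18 mm wide, 40 mm deep, 55 mm apart along its y, each with one tube. Origin under its centre on the bench
- blue_tube_mid (a point): blue-capped tube, else like the red one, in another hole of the rack; leave alone
- yellow_tube_mid (a point): yellow-capped tube, likewise; leave alone
- jar: small amber jar with white cap, 52 mm across, 70 mm tall, loose on the bench, origin under its centre; leave alone
- green_block: dark green microtube block, 60 by 100 mm, 46 mm high, loose on the bench, origin under its centre; leave alone

How it is judged:
On the way, in this order (a step that is already met when the one before it is completed fails the run):
1. the red-capped tube stands fully down in the well and is let go, no key latched yet (horizontal distance between red_tube_mid and well below 0.006 m and z of red_tube_mid in the frame of well below 0.008 m and angle between red_tube_mid's own z axis and vertical below 0.2 rad and contact force between the fingers and red_tube below 0.1 N and value of joint each of key_left, key_mid, key_right below 0.0056 m), for 0.2 s.
2. one key stays down by itself with nothing pressing it, the other two are up (((value of joint key_left above 0.0062 m and value of joint each of key_mid, key_right below 0.0056 m) or (value of joint key_mid above 0.0062 m and value of joint each of key_left, key_right below 0.0056 m) or (value of joint key_right above 0.0062 m and value of joint each of key_left, key_mid below 0.0056 m)) and not (contact force between any of the fingers, the arm and mixer above 0.2 N)), for 0.2 s.
At the end, for the whole second after the job is handed in: the red-capped tube stands at rest, released, fully down in the well (middle within 6 mm of its centre line and under 8 mm above the mouth, tilt under 0.2 rad); just one key stays down (over 6.2 mm), the other two are up (under 5.6 mm); nothing presses on the mixer (all of step 2 and horizontal distance between red_tube_mid and well below 0.006 m and z of red_tube_mid in the frame of well below 0.008 m and angle between red_tube_mid's own z axis and vertical below 0.2 rad and contact force between the fingers and red_tube below 0.1 N and linear speed of red_tube below 0.02 m/s); the robot touches nothing.
It fails at once if the robot pushes on the mixer or a key with more than 10 N, as on a key at its bottom stop (contact force between any of the fingers, the arm and mixer above 10 N).
It fails at once if the red-capped tube is dropped (faster than 0.6 m/s out of the fingers) (linear speed of red_tube above 0.6 m/s and contact force between the fingers and red_tube below 0.02 N).
It fails at once if another tube, the jar or the green block is moved by more than 30 mm (distance of any of blue_tube_mid, yellow_tube_mid, jar, green_block from where it was at the start of the episode above 0.03 m).
It also fails if it takes over 72 s, if anything falls off the work surface, if the arm or the gripper's body presses on something with over 40 N, if the wrist force passes 120 N, or if a joint passes its speed limit or range.

### The arm

A 6-joint arm with a two-finger parallel gripper is mounted at the origin on the work surface. World frame = base frame: x ahead of the robot, y to its left, z up, the work surface at z = 0. Lengths are in m, angles in rad, forces in N, time in s.
With the tool pointing down it reaches from about 0.4 to 0.825 m from the base axis. Payload 7 kg.
Tool frame: the origin (TCP) lies midway between the tips of the shut fingers; the grasp point (between the pads) lies 19 mm behind it; y points along the fingers, z is the direction in which the jaws open and shut, and the axes are right-handed (so a half turn about y gives the same grasp; the last joint's range is limited). The gripper opens to 88 mm and grips with 3 to 60 N. Pads are 19 mm wide; open, the fingers measure 130 mm over their backs; the gripper's body (78 mm by 193 mm) begins 47 mm behind the grasp point.
Start: joints at [-0.838, 0.359, 0.012, 0, -1.224, -0.288], TCP at [0.29, -0.609, 0.227] pointing down, gripper open.
Joint ranges: [-3.07, 3.07], [-1.43, 2.12], [-1.02, 1.25], [-3.03, 1.67], [-3.05, -0], [-3.03, 3.03]. Speed limits (rad/s): [2.39, 2.39, 3.01, 3.14, 3.14, 3.14].

### API

Orientations are given as [roll, pitch, yaw] about the fixed x, y, z axes, in that order (R = Rz(yaw) Ry(pitch) Rx(roll)).
In Python, from station import arm gives the robot as it stands.
- The arm moves only by the tool move_arm, never from a script. Its argument "deltas" is a list of rows, each an object with "dp": the shift along the tool's x, y, z in mm, a list of three; "rotation": the turn, a rotation vector about the tool's x, y, z in degrees, a list of three. A call has 1 to 5 rows; each row shifts and turns the pose as measured when the row begins, along the tool's axes as they then stand; what a row does not reach is not made up. A row lasts 1/12 s, in which the tool goes at most 41.7 mm and 7.16 degrees, less where a joint would pass 70% of its speed; a pose out of reach is approached as far as the arm can. A call is refused whole if a number of a shift passes 41.7 or a number of a turn 7.16, either way. A call with a gripper value outside its range is refused whole. "jaw" is the closure in counts, from 0 (fully open) to 255 (shut), set as the call begins (left out, the last holds). The fingers move at their own pace and stop on an object; "squeeze" is the grip in N (left out, the last holds). Time passes only in rows, so rows that do not move let the fingers close. It gives the time, the measured TCP pose, the force and the opening at its end, in the units of the state.
- arm.get_state(): the state, without advancing time (a new reading comes with each control period).
- arm.grab_frame(name): name is "scene" or "top" or "wrist"; returns a dict with "pixels" (480x640x3 uint8, red, green, blue), "z_map" (480x640 float32, m along the optical axis (not along the pixel's ray), 0 where there is no reading), "fx", "fy", "cx", "cy" (pixels), "cam_to_world" (4x4, takes a point from camera to world coordinates); the wrist camera has in their place "mount" (4x4, takes a point from camera to tool coordinates, whose origin is the TCP and whose axes are the tool frame's). Camera axes: x right, y down, z forward; pixel columns grow to the right and rows downward; lengths in m; the calibration is good to about 2 mm. A picture is of the moment at which its call begins: read the wrist's pose just before it.
- arm.job_done(): hands the job in, once; it reports no verdict.
The state is a dict: "t": time; "q": joint angles; "qd": joint speeds; "joint_efforts": joint torques, N m; "eef_pos": TCP position; "ee_rot": TCP orientation; "force": force on the tool from outside, world axes, zero at the start; "moment": the same for the moment, N m; "width": finger opening in m.
Only numpy, scipy, OpenCV 4.12 (cv2) and the standard library are available. Lean on these libraries where they do the work, as an engineer would, in place of code of your own. Each camera call takes 0.05 s, during which the arm holds its last target.

## Working session

There is one attempt and no reset: what is moved stays moved. The work goes in short steps, Python scripts to look and compute and a tool call to move; the robot and the scene stay as the last step left them, time stands still between calls to the robot, and variables do not carry over. Pictures are saved under pics/ and viewed, and the job is handed in when it is done.

Besides the shell and the picture viewer there is one more tool, called after ">>>" as name([rows], argument=value, ...), one row to a line, values as JSON. move_arm: Moves the arm, as the interface text tells. Its arguments: {"type":"object","properties":{"deltas":{"type":"array","items":{"type":"object","properties":{"dp":{"type":"array","items":{"type":"number"}},"rotation":{"type":"array","items":{"type":"number"}}}}},"jaw":{"type":"number"},"squeeze":{"type":"number"}},"required":["deltas"]}

```bash
ls; mkdir -p pics; python3 - <<'E'
from station import arm
import cv2,numpy as np
s=arm.get_state();print({k:np.round(v,4) for k,v in s.items()})
for n in ["scene","top"]:
    f=arm.grab_frame(n);cv2.imwrite(f"pics/{n}0.png",f["pixels"][:,:,::-1])
    np.savez(f"{n}0.npz",**f);print(n,f["fx"],f["cx"],f["cy"],np.round(f["cam_to_world"],3))
f=arm.grab_frame("wrist");print(f["mount"].round(4),f["fx"])
E
```

```text
pics
{'t': np.float64(0.0), 'q': array([-8.3790e-01,  3.5940e-01,  1.1100e-02, -4.0000e-04, -1.2241e+00,
       -2.8810e-01]), 'qd': array([ 0.0007, -0.0008,  0.0011, -0.0006, -0.0003, -0.001 ]), 'joint_efforts': array([ 0.00000e+00, -5.82713e+01,  2.93057e+01,  6.99730e+00,
        7.00000e-03, -1.00000e-04]), 'eef_pos': array([ 0.2902, -0.6089,  0.2256]), 'ee_rot': array([-1.5692e+00,  1.0000e-04,  4.4460e-01]), 'force': array([0.0994, 0.9902, 0.3968]), 'moment': array([ 0.0325, -0.0118, -0.0135]), 'width': np.float64(0.0874)}
scene 536.9393087484389 322.5543527542443 235.46273531352958 [[-0.74   0.469 -0.482  1.058]
 [ 0.673  0.501 -0.545  0.603]
 [-0.014 -0.727 -0.686  0.768]
 [ 0.     0.     0.     1.   ]]
top 598.0892610281669 326.2287642500699 231.85436131567226 [[-0.014 -0.986  0.167  0.386]
 [-1.     0.012 -0.014  0.073]
 [ 0.012 -0.167 -0.986  1.181]
 [ 0.     0.     0.     1.   ]]
[[ 1.000e-04  9.644e-01  2.644e-01 -7.160e-02]
 [-1.000e-04 -2.644e-01  9.644e-01 -1.584e-01]
 [ 1.000e+00 -1.000e-04  1.000e-04  2.000e-04]
 [ 0.000e+00  0.000e+00  0.000e+00  1.000e+00]] 354.17581613253884
```

View pics/scene0.png

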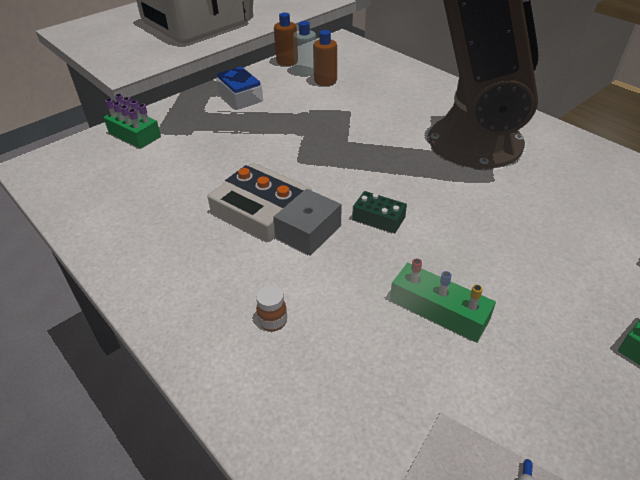

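View pics/top0.png

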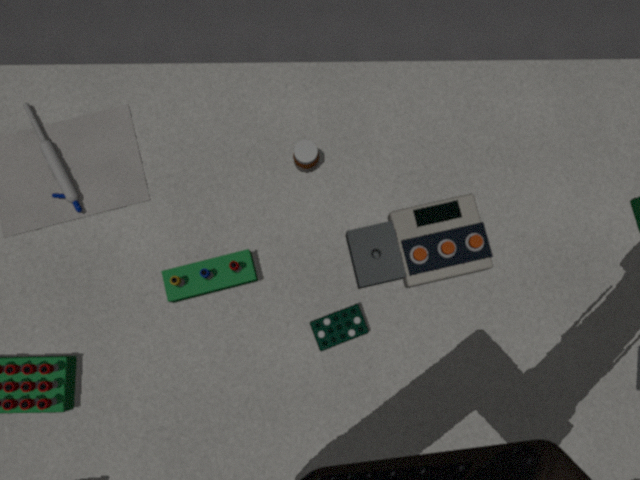

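The scene view shows the red tube at (416,266) and the well at (308,211), and the top view shows the red cap at (236,267), the well at (376,254) and the keys at (419,255), (447,248) and (475,241). Next I measure them by casting rays.

```bash
cat > h.py <<'E'
import numpy as np,cv2
def ray(f,uv,z,T=None):
    T=f["cam_to_world"] if T is None else T
    d=T[:3,:3]@np.array([(uv[0]-f["cx"])/f["fx"],(uv[1]-f["cy"])/f["fy"],1]);o=T[:3,3]
    return o+d*(z-o[2])/d[2]
def blobs(f,lo,hi,amin=20):
    h=cv2.cvtColor(np.ascontiguousarray(f["pixels"]),cv2.COLOR_RGB2HSV)
    m=cv2.inRange(h,np.array(lo),np.array(hi))
    n,l,s,c=cv2.connectedComponentsWithStats(m)
    return [(s[i,4],c[i],tuple(s[i,:4])) for i in range(1,n) if s[i,4]>=amin]
E
python3 - <<'E'
from h import *
for n in ["top","scene"]:
    f=dict(np.load(n+"0.npz"))
    print(n,"keys/orange")
    for a,c,b in blobs(f,(4,150,110),(16,255,255),40): print(a,c.round(1),ray(f,c,.066).round(4),b)
    print("red")
    for lo,hi in [((0,90,40),(4,255,255)),((165,60,40),(180,255,255))]:
        for a,c,b in blobs(f,lo,hi,15): print(a,c.round(1),ray(f,c,.095).round(4),b)
    print("green")
    for a,c,b in blobs(f,(50,120,60),(80,255,255),500): print(a,c.round(1),ray(f,c,.05).round(4),b)
f=dict(np.load("top0.npz"))
g=f["pixels"][235:275,355:400].astype(int).sum(2);print(g[12:28,12:32])
P=lambda u,v:ray(f,(u,v),0)  
for (u,v) in [(236,267),(207,272),(177,281),(376,254),(419,255),(447,248),(475,241),(365,265)]:
    z=f["z_map"][v,u];T=f["cam_to_world"];p=T@[ (u-f["cx"])/f["fx"]*z,(v-f["cy"])/f["fy"]*z,z,1];print(u,v,p[:3].round(4))
c=cv2.resize(f["pixels"][180:320,150:290],None,fx=4,fy=4,interpolation=2);d=cv2.resize(f["pixels"][180:320,340:500],None,fx=4,fy=4,interpolation=2)
cv2.imwrite("pics/ca.png",c[:,:,::-1]);cv2.imwrite("pics/cb.png",d[:,:,::-1])
E
```

```text
top keys/orange
55 [475.6 241. ] [ 0.5531 -0.2252  0.066 ] (np.int32(471), np.int32(236), np.int32(11), np.int32(10))
66 [447.5 247.4] [ 0.5416 -0.1712  0.066 ] (np.int32(443), np.int32(242), np.int32(11), np.int32(11))
78 [419.5 253.8] [ 0.5301 -0.1179  0.066 ] (np.int32(415), np.int32(249), np.int32(11), np.int32(11))
red
19 [235.8 266.4] [0.5075 0.2231 0.095 ] (np.int32(232), np.int32(263), np.int32(7), np.int32(7))
37 [  9.2 368.1] [0.3328 0.6196 0.095 ] (np.int32(3), np.int32(365), np.int32(13), np.int32(8))
36 [ 27.2 367.1] [0.334  0.5882 0.095 ] (np.int32(21), np.int32(364), np.int32(12), np.int32(7))
15 [ 40.4 367.9] [0.3322 0.5649 0.095 ] (np.int32(38), np.int32(365), np.int32(6), np.int32(8))
35 [ 10.1 385.3] [0.3032 0.6158 0.095 ] (np.int32(3), np.int32(382), np.int32(12), np.int32(9))
32 [ 26.2 384.8] [0.3037 0.5878 0.095 ] (np.int32(21), np.int32(382), np.int32(11), np.int32(8))
16 [ 40.2 387.9] [0.2979 0.563  0.095 ] (np.int32(37), np.int32(385), np.int32(9), np.int32(6))
29 [ 41.6 401.4] [0.275  0.5592 0.095 ] (np.int32(36), np.int32(399), np.int32(12), np.int32(7))
16
[... 2344 characters left out ...]

  205 212]
 [209 199 201 203 199 203 181 167 166 182 188 181 195 184 212 204 201 202
  200 213]
 [199 215 209 200 204 193 202 188 201 194 180 189 199 205 209 210 208 190
  198 203]
 [215 201 202 191 202 204 198 200 201 211 195 196 215 200 202 204 208 211
  203 197]
 [212 200 201 205 202 200 201 208 205 200 205 214 192 197 207 211 207 197
  206 196]
 [195 201 198 210 213 207 210 205 199 206 203 204 203 210 192 197 202 195
  198 206]]
236 267 [0.5065 0.2228 0.0941]
207 272 [0.4979 0.275  0.0958]
177 281 [0.4821 0.3283 0.0979]
376 254 [ 0.5365 -0.0402  0.0218]
419 255 [ 0.5279 -0.1168  0.0658]
447 248 [ 0.5406 -0.1703  0.0656]
475 241 [ 0.5532 -0.224   0.0659]
365 265 [ 0.5109 -0.0151  0.0606]
```

View pics/ca.png

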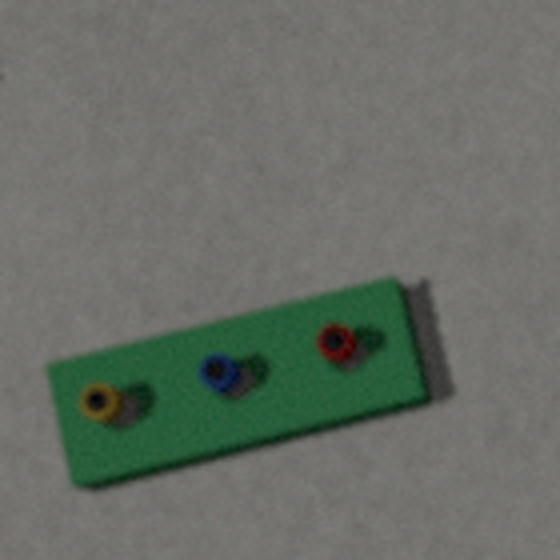

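View pics/cb.png

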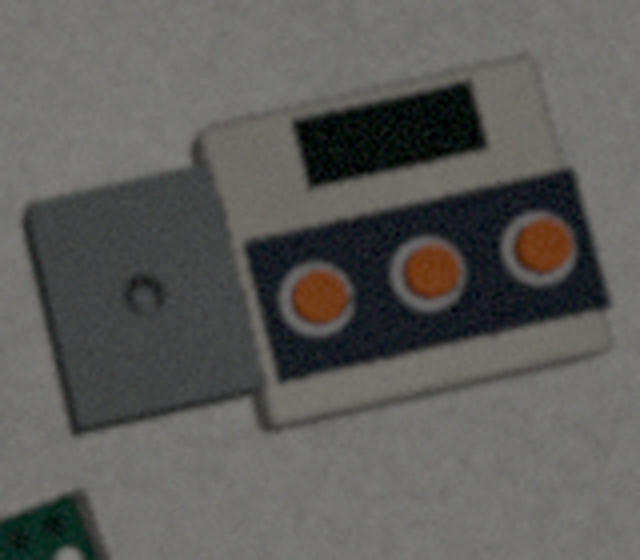

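```bash
cat >> h.py <<'E'
from scipy.spatial.transform import Rotation as Ro
def rot(rpy): return Ro.from_euler("xyz",rpy)
def plan(p,rpy,tgt,yaw,n=5,step=40,ry=7):
    """rows (tool frame) toward tgt, keeping tool down"""
    p=np.array(p,float);R=rot(rpy);Rt=Ro.from_euler("xyz",[-np.pi/2,0,yaw]);out=[]
    for i in range(n):
        d=np.array(tgt)-p;L=np.linalg.norm(d)
        d=d*min(1,step/1000/L) if L>0 else d
        dl=R.inv().apply(d)*1000
        rv=np.degrees((R.inv()*Rt).as_rotvec());a=np.linalg.norm(rv)
        if a>ry: rv*=ry/a
        out.append((dl.round(1).tolist(),rv.round(2).tolist()))
        p=p+d;R=R*Ro.from_rotvec(np.radians(rv))
    return out
def go(tgt,yaw,n=5,step=40):
    from station import arm
    s=arm.get_state();print("t",s["t"],"F",np.round(s["force"],2),"err",((np.array(tgt)-s["eef_pos"])*1000).round(1),"rot",np.round(s["ee_rot"],3))
    for r in plan(s["eef_pos"],s["ee_rot"],tgt,yaw,n,step): print(r)
E
python3 - <<'E'
from h import *
f=dict(np.load("top0.npz"))
w=ray(f,(376.4,253.6),.06);print("well",w)
for c in [(25,207),(207,165),(255,385),(78,432)]: print("block corner",ray(f,(340+c[0]/4,180+c[1]/4),.06).round(4))
k=np.array([[.5301,-.1179],[.5416,-.1712],[.5531,-.2252]])
d=(k[0]-k[2]);d/=np.linalg.norm(d);print(np.degrees(np.arctan2(-d[0],d[1])))
for c in [(338,342),(219,372),(100,402)]: print("tube",ray(f,(150+c[0]/4,180+c[1]/4),.095).round(4))
print("scene well",ray(dict(np.load("scene0.npz")),(308,211),.06))
go((.51,-.3,.24),1.2); 
E
```

```text
well [ 0.53233474 -0.03722648  0.06      ]
block corner [0.5749 0.019  0.06  ]
block corner [ 0.5942 -0.0683  0.06  ]
block corner [ 0.4888 -0.0875  0.06  ]
block corner [ 0.4678 -0.0037  0.06  ]
12.098403702485362
tube [0.5092 0.2254 0.095 ]
tube [0.4962 0.2792 0.095 ]
tube [0.4833 0.3326 0.095 ]
scene well [ 0.53373542 -0.03273551  0.06      ]
t 0.15 F [-0.37 -0.28 -0.31] err [219.8 309.   14.1] rot [-1.57   0.     0.445]
([34.9, -1.5, 19.4], [-0.01, -7.0, 0.0])
([37.0, -1.5, 15.0], [-0.01, -7.0, 0.0])
([38.6, -1.5, 10.4], [-0.01, -7.0, 0.0])
([39.6, -1.5, 5.6], [-0.01, -7.0, 0.0])
([40.0, -1.5, 0.8], [-0.01, -7.0, 0.0])
```

>>> move_arm([
  {"dp": [35, -1.5, 19], "rotation": [0, -7, 0]},
  {"dp": [37, -1.5, 15], "rotation": [0, -7, 0]},
  {"dp": [38, -1.5, 10], "rotation": [0, -7, 0]},
  {"dp": [40, -1.5, 6], "rotation": [0, -7, 0]},
  {"dp": [40, -1.5, 1], "rotation": [0, -7, 0]},
], jaw=0)

```text
t: 0.57
eef_pos: [0.4032, -0.4457, 0.2292]
ee_rot: [-1.563, -0.001, 1.063]
force: [0.5, 0.1, -0.8]
width: 0.0877
```

```bash
python3 -c "
from h import *
go((.51,0,.25),1.79)"
```

```text
t 0.5667 F [ 0.48  0.05 -0.82] err [106.8 445.7  20.8] rot [-1.563e+00 -1.000e-03  1.063e+00]
([38.5, -1.7, 10.8], [-0.07, -7.0, 0.04])
([39.5, -1.7, 6.0], [-0.07, -7.0, 0.04])
([39.9, -1.8, 1.2], [-0.07, -7.0, 0.04])
([39.8, -1.8, -3.7], [-0.07, -7.0, 0.04])
([39.0, -1.8, -8.5], [-0.07, -7.0, 0.04])
```

>>> move_arm([
  {"dp": [40, -2, 8], "rotation": [0, -7, 0]},
  {"dp": [40, -2, 5], "rotation": [0, -7, 0]},
  {"dp": [40, -2, 1], "rotation": [0, -7, 0]},
  {"dp": [40, -2, -4], "rotation": [0, -7, 0]},
  {"dp": [40, -2, -6], "rotation": [0, -7, 0]},
])

```text
t: 0.98
eef_pos: [0.4531, -0.2436, 0.2377]
ee_rot: [-1.563, -0.007, 1.688]
force: [0.7, 0.1, -0.2]
width: 0.0875
```

```bash
python3 -c "
from h import *
go((.51,.16,.25),1.79)"
```

```text
t 0.9833 F [ 0.68  0.09 -0.17] err [ 56.9 403.6  12.3] rot [-1.563 -0.007  1.688]
([38.7, -1.0, -10.2], [-0.45, -5.82, 0.4])
([37.4, -1.2, -14.1], [0.0, 0.0, 0.0])
([37.4, -1.2, -14.1], [0.0, 0.0, 0.0])
([37.4, -1.2, -14.1], [0.0, -0.0, 0.0])
([37.4, -1.2, -14.1], [0.0, 0.0, 0.0])
```

>>> move_arm([
  {"dp": [39, -1, -10], "rotation": [-0.5, -5.8, 0.4]},
  {"dp": [38, -1, -14], "rotation": [0, 0, 0]},
  {"dp": [38, -1, -14], "rotation": [0, 0, 0]},
  {"dp": [38, -1, -14], "rotation": [0, 0, 0]},
  {"dp": [38, -1, -14], "rotation": [0, 0, 0]},
])

```text
t: 1.4
eef_pos: [0.4766, -0.0368, 0.2434]
ee_rot: [-1.574, -0.0, 1.804]
force: [2.4, -0.3, -0.3]
width: 0.0876
```

```bash
python3 -c "
from h import *
go((.51,.2,.24),1.79)"
```

```text
t 1.4 F [ 2.41 -0.25 -0.35] err [ 33.4 236.8  -3.4] rot [-1.574 -0.     1.804]
([37.2, 0.6, -14.6], [0.16, 0.82, 0.0])
([37.4, 0.6, -14.1], [0.0, 0.0, 0.0])
([37.4, 0.6, -14.1], [0.0, 0.0, 0.0])
([37.4, 0.6, -14.1], [0.0, 0.0, 0.0])
([37.4, 0.6, -14.1], [-0.0, 0.0, -0.0])
```

```bash
cat >> h.py <<'E'
def wrist(name):
    from station import arm
    s=arm.get_state();f=arm.grab_frame("wrist")
    T=np.eye(4);T[:3,:3]=rot(s["ee_rot"]).as_matrix();T[:3,3]=s["eef_pos"]
    f["cam_to_world"]=T@f["mount"];cv2.imwrite(f"pics/{name}.png",f["pixels"][:,:,::-1]);np.savez(name+".npz",**f);return f
E
python3 -c "
from h import *
f=wrist('w1');print(f['fx'],f['cx'],f['cy'])
for a,c,b in blobs(f,(4,150,90),(16,255,255),40): print(a,c.round(1),ray(f,c,.066).round(4),b)
"
```

```text
354.17581613253884 310.30015893945125 239.35016919041723
736 [275.1  51.6] [ 0.5397 -0.1718  0.066 ] (np.int32(261), np.int32(35), np.int32(29), np.int32(34))
600 [275.2 118. ] [ 0.5285 -0.119   0.066 ] (np.int32(262), np.int32(104), np.int32(27), np.int32(29))
219 [ 61.2 261.3] [0.7092 0.0639 0.066 ] (np.int32(40), np.int32(254), np.int32(37), np.int32(17))
```

View pics/w1.png

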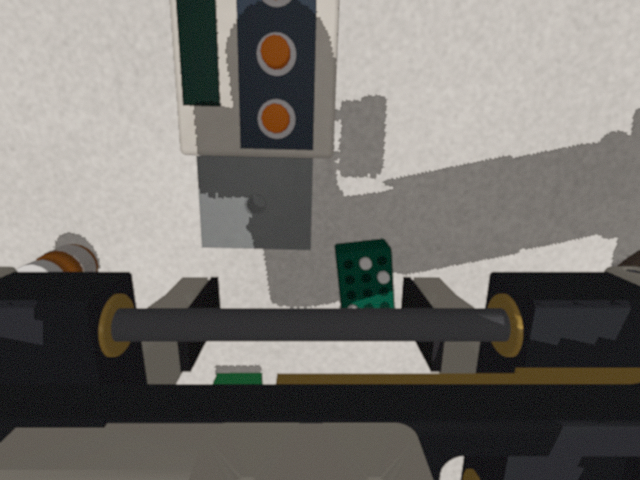

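The wrist view shows the well at about (257,203) and two keys at (275,118) and (275,52). They agree with the top view to about 2 mm.

>>> move_arm([
  {"dp": [37, 0.5, -14.5], "rotation": [0, 0.8, 0]},
  {"dp": [37, 0.5, -14], "rotation": [0, 0, 0]},
  {"dp": [37, 0.5, -14], "rotation": [0, 0, 0]},
  {"dp": [37, 0.5, -14], "rotation": [0, 0, 0]},
  {"dp": [37, 0.5, -14], "rotation": [0, 0, 0]},
])

```text
t: 1.87
eef_pos: [0.5026, 0.166, 0.2428]
ee_rot: [-1.577, -0.002, 1.793]
force: [1.1, -1.0, -0.6]
width: 0.0871
```

```bash
python3 -c "
from h import *
f=dict(np.load('w1.npz'));print(ray(f,(257,203),.06))
go((.508,.19,.2),1.79)"
```

```text
[ 0.53026872 -0.03828429  0.06      ]
t 1.8667 F [ 1.11 -0.97 -0.63] err [  5.4  24.  -42.8] rot [-1.577 -0.002  1.793]
([17.9, 34.8, -8.3], [0.37, 0.15, 0.11])
([4.2, 8.1, -2.0], [0.0, -0.0, 0.0])
([0.0, 0.0, 0.0], [0.0, 0.0, 0.0])
([0.0, 0.0, 0.0], [0.0, -0.0, 0.0])
([0.0, 0.0, 0.0], [0.0, 0.0, 0.0])
```

>>> move_arm([
  {"dp": [40, 10, -8], "rotation": [0.4, 0, 0]},
  {"dp": [40, 10, -8], "rotation": [0, 0, 0]},
  {"dp": [40, 10, -8], "rotation": [0, 0, 0]},
  {"dp": [0, 10, 0], "rotation": [0, 0, 0]},
  {"dp": [0, 0, 0], "rotation": [0, 0, 0]},
])

```text
t: 2.28
eef_pos: [0.499, 0.2948, 0.2021]
ee_rot: [-1.571, -0.002, 1.799]
force: [-1.0, -1.1, -1.0]
width: 0.0877
```

```bash
python3 -c "
from h import *
f=wrist('w2')
for lo,hi in [((0,120,60),(4,255,255)),((172,120,60),(180,255,255))]:
  for a,c,b in blobs(f,lo,hi,40): print(a,c.round(1),ray(f,c,.095).round(4),b)
go((.508,.225,.2),1.79)"
```

```text
133 [316.  146.3] [0.5099 0.2276 0.095 ] (np.int32(306), np.int32(137), np.int32(21), np.int32(21))
t 2.3333 F [ 0.56 -0.35 -0.42] err [  8.3 -69.8  -3.1] rot [-1.572 -0.002  1.799]
([-39.7, 1.7, 4.3], [0.08, 0.5, 0.14])
([-30.2, 1.3, 3.0], [0.0, 0.0, -0.0])
([0.0, 0.0, 0.0], [0.0, 0.0, -0.0])
([0.0, 0.0, 0.0], [0.0, 0.0, -0.0])
([0.0, 0.0, 0.0], [0.0, 0.0, -0.0])
```

View pics/w2.png

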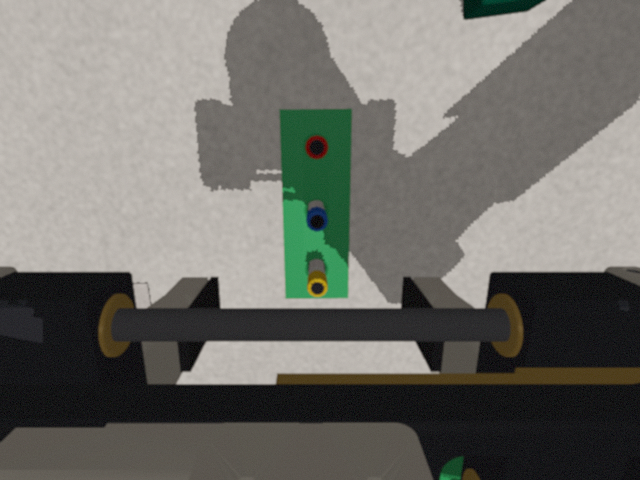

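The wrist view shows the red cap at (316,147), which puts it at about (0.510, 0.227). The blue cap is at (317,218) and the yellow at (317,287).

>>> move_arm([
  {"dp": [-40, 1, 4], "rotation": [0, 0.5, 0]},
  {"dp": [-28, 30, 2], "rotation": [0, 0, 0]},
  {"dp": [0, 30, 0], "rotation": [0, 0, 0]},
  {"dp": [0, 0, 0], "rotation": [0, 0, 0]},
])

```text
t: 2.67
eef_pos: [0.5111, 0.2242, 0.1442]
ee_rot: [-1.578, -0.004, 1.791]
force: [-1.0, -0.5, -0.9]
width: 0.0875
```

```bash
python3 -c "
from h import *
go((.5095,.2267,.12),1.79)"
```

```text
t 2.6667 F [-1.   -0.54 -0.95] err [ -1.6   2.5 -24.2] rot [-1.578 -0.004  1.791]
([2.7, 24.2, 1.2], [0.4, 0.05, 0.24])
([0.0, 0.0, 0.0], [0.0, 0.0, -0.0])
([0.0, 0.0, 0.0], [0.0, 0.0, -0.0])
([0.0, 0.0, 0.0], [0.0, 0.0, -0.0])
([0.0, 0.0, 0.0], [0.0, 0.0, -0.0])
```

>>> move_arm([
  {"dp": [2.5, 24, 1], "rotation": [0.4, 0, 0.2]},
  {"dp": [0, 25, 0], "rotation": [0, 0, 0]},
  {"dp": [0, 25, 0], "rotation": [0, 0, 0]},
  {"dp": [0, 0, 0], "rotation": [0, 0, 0]},
])

```text
t: 3.0
eef_pos: [0.5137, 0.2246, 0.0759]
ee_rot: [-1.578, -0.002, 1.787]
force: [-0.7, 0.1, -1.0]
width: 0.0877
```

```bash
python3 -c "
from h import *
go((.5095,.2267,.065),1.79)"
```

```text
t 3.0 F [-0.65  0.11 -1.  ] err [ -4.2   2.1 -10.9] rot [-1.578 -0.002  1.787]
([2.9, 10.9, 3.8], [0.42, -0.17, 0.14])
([0.0, 0.0, 0.0], [-0.0, 0.0, 0.0])
([0.0, 0.0, 0.0], [-0.0, 0.0, 0.0])
([0.0, 0.0, 0.0], [0.0, 0.0, 0.0])
([0.0, 0.0, 0.0], [0.0, 0.0, 0.0])
```

>>> move_arm([
  {"dp": [3, 11, 4], "rotation": [0.4, -0.2, 0]},
  {"dp": [0, 0, 0], "rotation": [0, 0, 0]},
  {"dp": [0, 0, 0], "rotation": [0, 0, 0]},
])

```text
t: 3.25
eef_pos: [0.5115, 0.2275, 0.0695]
ee_rot: [-1.575, -0.003, 1.791]
force: [-0.6, 0.7, 0.6]
width: 0.0876
```

```bash
python3 -c "
from h import *
go((.5095,.2267,.065),1.79)"
```

```text
t 3.25 F [-0.56  0.7   0.59] err [-2.  -0.8 -4.5] rot [-1.575 -0.003  1.791]
([-0.3, 4.5, 2.2], [0.22, 0.05, 0.18])
([0.0, 0.0, 0.0], [0.0, 0.0, -0.0])
([0.0, 0.0, 0.0], [-0.0, 0.0, -0.0])
([0.0, 0.0, 0.0], [-0.0, 0.0, -0.0])
([0.0, 0.0, 0.0], [0.0, 0.0, 0.0])
```

>>> move_arm([
  {"dp": [0, 5, 3], "rotation": [0.3, 0, 0]},
  {"dp": [0, 0, 0], "rotation": [0, 0, 0]},
])

```text
t: 3.42
eef_pos: [0.5097, 0.2279, 0.0671]
ee_rot: [-1.573, -0.005, 1.791]
force: [0.3, 0.4, 0.1]
width: 0.0881
```

>>> move_arm([
  {"dp": [0, 0, 0], "rotation": [0, 0, 0]},
  {"dp": [0, 0, 0], "rotation": [0, 0, 0]},
  {"dp": [0, 0, 0], "rotation": [0, 0, 0]},
  {"dp": [0, 0, 0], "rotation": [0, 0, 0]},
  {"dp": [0, 0, 0], "rotation": [0, 0, 0]},
], jaw=150, squeeze=15)

```text
t: 3.83
eef_pos: [0.5108, 0.2289, 0.0697]
ee_rot: [-1.576, -0.007, 1.792]
force: [-0.3, -0.3, -0.1]
width: 0.0597
```

>>> move_arm([
  {"dp": [0, 2, 0], "rotation": [0, 0, 0]},
  {"dp": [0, 0, 0], "rotation": [0, 0, 0]},
  {"dp": [0, 0, 0], "rotation": [0, 0, 0]},
  {"dp": [0, 0, 0], "rotation": [0, 0, 0]},
  {"dp": [0, 0, 0], "rotation": [0, 0, 0]},
], jaw=230)

```text
t: 4.25
eef_pos: [0.5107, 0.2288, 0.0673]
ee_rot: [-1.576, -0.006, 1.792]
force: [0.1, -0.3, -0.8]
width: 0.0269
```

```bash
python3 -c "
from h import *
go((.5095,.2267,.067),1.79)"
```

```text
t 4.25 F [ 0.06 -0.34 -0.85] err [-1.2 -2.1 -0.3] rot [-1.576 -0.006  1.792]
([-1.8, 0.3, 1.6], [0.28, 0.12, 0.37])
([0.0, 0.0, 0.0], [0.0, 0.0, 0.0])
([0.0, 0.0, 0.0], [0.0, 0.0, 0.0])
([0.0, 0.0, 0.0], [0.0, 0.0, 0.0])
([0.0, 0.0, 0.0], [0.0, 0.0, 0.0])
```

>>> move_arm([
  {"dp": [-1.5, 0.5, 1.5], "rotation": [0.3, 0, 0.4]},
  {"dp": [0, 0, 0], "rotation": [0, 0, 0]},
  {"dp": [0, 0, 0], "rotation": [0, 0, 0]},
  {"dp": [0, 0, 0], "rotation": [0, 0, 0]},
  {"dp": [0, 0, 0], "rotation": [0, 0, 0]},
], jaw=255)

```text
t: 4.67
eef_pos: [0.5094, 0.2268, 0.0667]
ee_rot: [-1.57, 0.002, 1.792]
force: [-0.8, -0.4, 0.4]
width: 0.0168
```

```bash
python3 -c "
from h import *
go((.5095,.2267,.067),1.79)"
```

```text
t 4.6667 F [-0.76 -0.39  0.39] err [ 0.1 -0.1  0.3] rot [-1.57   0.002  1.792]
([-0.1, -0.3, -0.1], [-0.06, 0.12, -0.09])
([0.0, 0.0, 0.0], [0.0, 0.0, 0.0])
([0.0, 0.0, 0.0], [-0.0, 0.0, -0.0])
([0.0, 0.0, 0.0], [-0.0, -0.0, 0.0])
([0.0, 0.0, 0.0], [0.0, 0.0, 0.0])
```

Gripped: the opening is 16.8 mm, which matches the cap. Now I lift.

>>> move_arm([
  {"dp": [0, -10, 0], "rotation": [0, 0, 0]},
  {"dp": [0, -25, 0], "rotation": [0, 0, 0]},
  {"dp": [0, -35, 0], "rotation": [0, 0, 0]},
  {"dp": [0, -35, 0], "rotation": [0, 0, 0]},
  {"dp": [0, -10, 0], "rotation": [0, 0, 0]},
])

```text
t: 5.08
eef_pos: [0.5084, 0.2255, 0.185]
ee_rot: [-1.564, 0.006, 1.792]
force: [0.8, 0.8, 1.3]
width: 0.0167
```

```bash
python3 -c "
from h import *
go((.532,-.037,.17),1.78,step=35)"
```

```text
t 5.0833 F [0.8  0.78 1.28] err [  23.6 -262.5  -15. ] rot [-1.564  0.006  1.792]
([-34.6, 2.2, 4.6], [-0.39, 0.69, -0.32])
([-34.7, 2.0, 4.2], [0.0, 0.0, -0.0])
([-34.7, 2.0, 4.2], [0.0, 0.0, -0.0])
([-34.7, 2.0, 4.2], [0.0, 0.0, -0.0])
([-34.7, 2.0, 4.2], [0.0, 0.0, -0.0])
```

>>> move_arm([
  {"dp": [-25, 2, 4], "rotation": [-0.4, 0.7, -0.3]},
  {"dp": [-35, 2, 4], "rotation": [0, 0, 0]},
  {"dp": [-35, 2, 4], "rotation": [0, 0, 0]},
  {"dp": [-35, 2, 4], "rotation": [0, 0, 0]},
  {"dp": [-35, 2, 4], "rotation": [0, 0, 0]},
])

```text
t: 5.5
eef_pos: [0.5274, 0.0624, 0.1853]
ee_rot: [-1.587, -0.006, 1.79]
force: [1.4, 0.1, -1.3]
width: 0.0166
```

```bash
python3 -c "
from h import *
go((.532,-.037,.17),1.78,step=30)"
```

```text
t 5.5 F [ 1.38  0.07 -1.26] err [  4.6 -99.4 -15.3] rot [-1.587 -0.006  1.79 ]
([-29.2, 4.3, 5.2], [0.94, 0.55, 0.32])
([-29.3, 4.6, 4.8], [0.0, -0.0, 0.0])
([-29.3, 4.6, 4.8], [0.0, -0.0, -0.0])
([-10.4, 1.6, 1.7], [0.0, 0.0, 0.0])
([0.0, 0.0, 0.0], [0.0, 0.0, 0.0])
```

>>> move_arm([
  {"dp": [-15, 4, 2], "rotation": [0.9, 0.5, 0.3]},
  {"dp": [0, 0, 0], "rotation": [0, 0, 0]},
  {"dp": [0, 0, 0], "rotation": [0, 0, 0]},
])

```text
t: 5.75
eef_pos: [0.5282, 0.0406, 0.1837]
ee_rot: [-1.573, -0.0, 1.775]
force: [-0.4, 0.5, 0.4]
width: 0.0164
```

```bash
python3 -c "
from h import *
from station import arm
for i in range(1): f=wrist('w3')
s=arm.get_state();print(s['eef_pos'],s['ee_rot'])
t=arm.grab_frame('top');np.savez('top1.npz',**t);cv2.imwrite('pics/t1.png',cv2.resize(t['pixels'][150:330,230:500],None,fx=2.9,fy=2.9)[:,:,::-1])
for a,c,b in blobs(f,(4,150,90),(16,255,255),40): print(a,c.round(1),ray(f,c,.066).round(4),b)"
```

```text
[0.52811948 0.04096964 0.18366169] [-1.57258114e+00 -3.47531554e-04  1.77525722e+00]
1119 [354.5  17.1] [ 0.5292 -0.1166  0.066 ] (np.int32(337), np.int32(0), np.int32(36), np.int32(38))
881 [ 87.6 232.3] [0.7036 0.0758 0.066 ] (np.int32(55), np.int32(210), np.int32(51), np.int32(54))
```

View pics/w3.png

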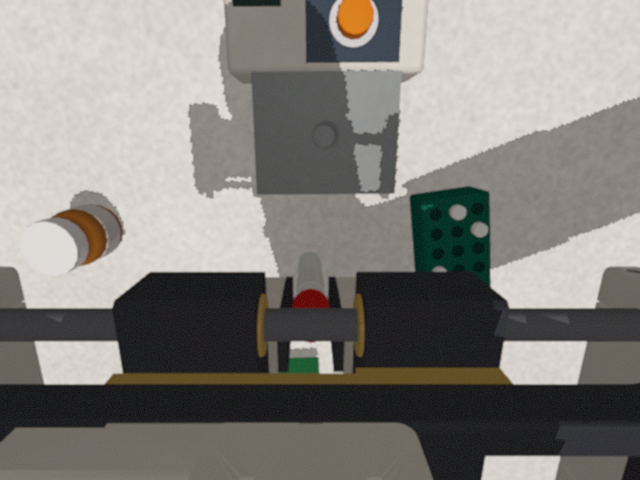

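View pics/t1.png

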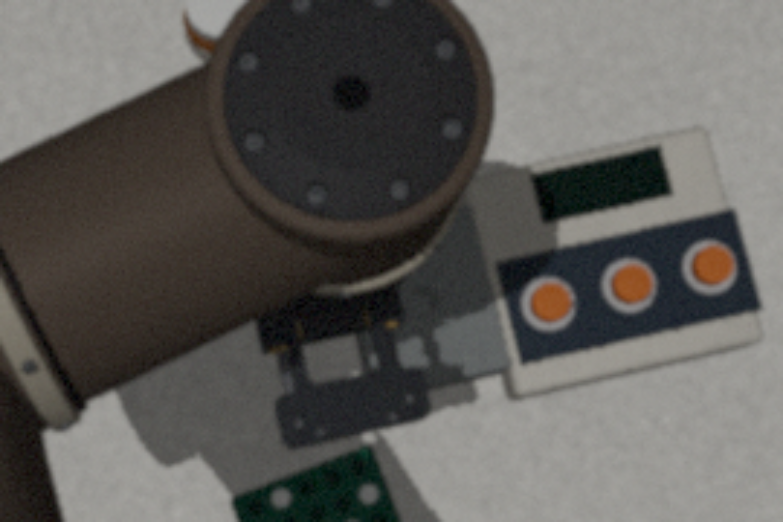

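The tube hangs straight between the fingers, with its cap at (311,300) and foot near (309,257). The well is at (325,135).

```bash
python3 -c "
from h import *
f=dict(np.load('w3.npz'));print(ray(f,(325,134.5),.06),ray(f,(309.5,262),.130), ray(f,(311,300),.20))
p=f['pixels'][110:160,300:350];cv2.imwrite('pics/wc.png',cv2.resize(cv2.convertScaleAbs(p,alpha=2.5),None,fx=10,fy=10)[:,:,::-1])
p=f['pixels'][240:320,270:350];cv2.imwrite('pics/wd.png',cv2.resize(p,None,fx=7,fy=7)[:,:,::-1])
go((.532,-.037,.17),1.78,step=30)"
```

```text
[ 0.53238659 -0.03685073  0.06      ] [0.52785813 0.04254054 0.13      ] [0.52830925 0.03585533 0.2       ]
t 5.85 F [ 0.19  0.48 -0.43] err [  3.8 -78.6 -13.6] rot [-1.573 -0.     1.776]
([-29.2, 5.1, 4.6], [0.11, -0.22, 0.03])
([-29.2, 5.1, 4.7], [0.0, 0.0, 0.0])
([-19.3, 3.4, 3.1], [0.0, 0.0, 0.0])
([0.0, 0.0, 0.0], [0.0, 0.0, 0.0])
([0.0, 0.0, 0.0], [0.0, 0.0, 0.0])
```

View pics/wc.png

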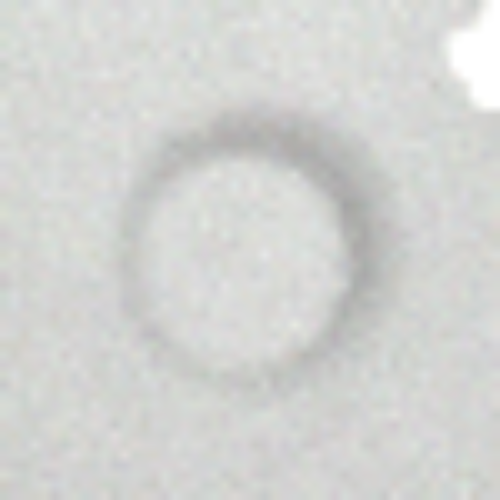

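View pics/wd.png

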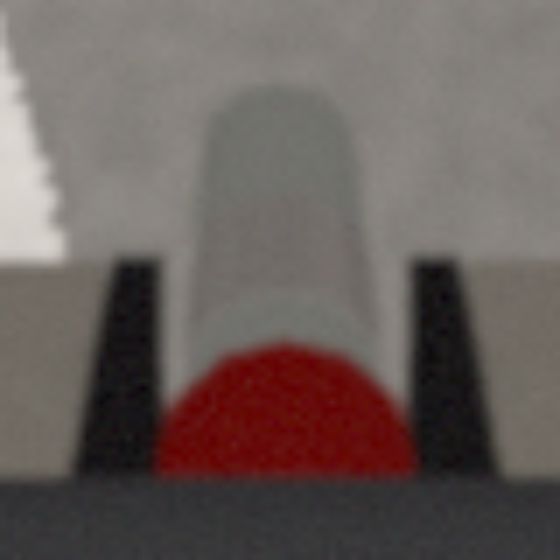

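>>> move_arm([
  {"dp": [-25, 5, 5], "rotation": [0, 0, 0]},
  {"dp": [-25, 5, 5], "rotation": [0, 0, 0]},
  {"dp": [-18, 8, 2], "rotation": [0, 0, 0]},
  {"dp": [0, 10, 0], "rotation": [0, 0, 0]},
  {"dp": [0, 0, 0], "rotation": [0, 0, 0]},
])

```text
t: 6.27
eef_pos: [0.5323, -0.0235, 0.1569]
ee_rot: [-1.578, -0.001, 1.785]
force: [-0.8, -0.0, -0.4]
width: 0.0167
```

```bash
python3 -c "
from h import *
go((.5324,-.0369,.135),1.78,step=30)"
```

```text
t 6.2667 F [-0.84 -0.05 -0.42] err [  0.1 -13.4 -21.9] rot [-1.578e+00 -1.000e-03  1.785e+00]
([-13.2, 21.8, 2.9], [0.42, 0.31, 0.08])
([0.0, 0.0, 0.0], [0.0, 0.0, 0.0])
([0.0, 0.0, 0.0], [-0.0, 0.0, -0.0])
([0.0, 0.0, 0.0], [-0.0, 0.0, 0.0])
([0.0, 0.0, 0.0], [0.0, 0.0, 0.0])
```

>>> move_arm([
  {"dp": [-13, 12, 3], "rotation": [0.4, 0.3, 0]},
  {"dp": [-1, 8, 0], "rotation": [0, 0, 0]},
  {"dp": [0, 0, 0], "rotation": [0, 0, 0]},
])

```text
t: 6.52
eef_pos: [0.5335, -0.0348, 0.1374]
ee_rot: [-1.573, -0.001, 1.784]
force: [-0.1, 0.3, 0.4]
width: 0.0165
```

```bash
python3 -c "
from h import *
go((.5324,-.0369,.125),1.78,step=30)"
```

```text
t 6.5167 F [-0.13  0.33  0.38] err [ -1.1  -2.1 -12.4] rot [-1.573e+00 -1.000e-03  1.784e+00]
([-1.9, 12.4, 1.6], [0.12, 0.22, 0.08])
([0.0, 0.0, 0.0], [0.0, 0.0, 0.0])
([0.0, 0.0, 0.0], [0.0, 0.0, 0.0])
([0.0, 0.0, 0.0], [-0.0, 0.0, -0.0])
([0.0, 0.0, 0.0], [-0.0, 0.0, 0.0])
```

>>> move_arm([
  {"dp": [-2.5, 12, 2], "rotation": [0.1, 0.2, 0.1]},
  {"dp": [0, 0, 0], "rotation": [0, 0, 0]},
])

```text
t: 6.68
eef_pos: [0.5327, -0.0356, 0.126]
ee_rot: [-1.572, 0.0, 1.782]
force: [-1.2, 0.5, -1.0]
width: 0.0165
```

```bash
python3 -c "
from h import *
go((.5324,-.0369,.12),1.78,step=30)
t=wrist('w4')
from station import arm
t=arm.grab_frame('scene');cv2.imwrite('pics/s1.png',cv2.resize(t['pixels'][130:280,200:400],None,fx=4,fy=4)[:,:,::-1])"
```

```text
t 6.6833 F [-1.17  0.5  -0.99] err [-0.3 -1.3 -6. ] rot [-1.572  0.     1.782]
([-1.2, 6.0, 0.6], [0.07, 0.14, -0.03])
([0.0, 0.0, 0.0], [0.0, -0.0, 0.0])
([0.0, 0.0, 0.0], [0.0, 0.0, 0.0])
([0.0, 0.0, 0.0], [0.0, 0.0, 0.0])
([0.0, 0.0, 0.0], [0.0, 0.0, 0.0])
```

View pics/s1.png

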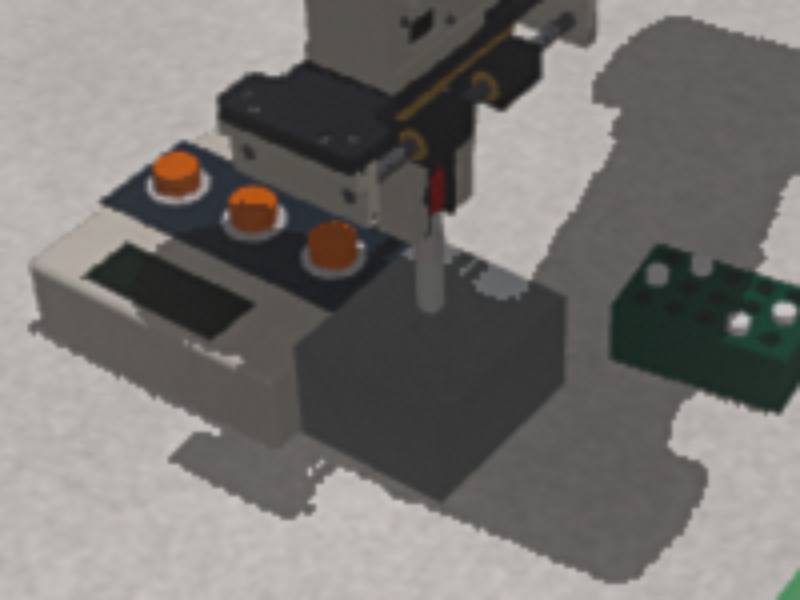

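The tube's foot is at image pixel (307,207), right above the well. I now lower it in small steps.

>>> move_arm([
  {"dp": [-1.5, 6, 0.5], "rotation": [0, 0, 0]},
  {"dp": [0, 4, 0], "rotation": [0, 0, 0]},
])

```text
t: 6.95
eef_pos: [0.536, -0.0357, 0.1201]
ee_rot: [-1.58, 0.001, 1.786]
force: [-1.3, -0.6, -0.2]
width: 0.0164
```

```bash
python3 -c "
from h import *
go((.5324,-.0369,.11),1.78,step=30)"
```

```text
t 6.95 F [-1.29 -0.56 -0.16] err [ -3.6  -1.2 -10.1] rot [-1.580e+00  1.000e-03  1.786e+00]
([-0.4, 10.0, 3.9], [0.51, 0.32, -0.07])
([0.0, 0.0, 0.0], [0.0, 0.0, 0.0])
([0.0, 0.0, 0.0], [0.0, -0.0, 0.0])
([0.0, 0.0, 0.0], [0.0, 0.0, 0.0])
([0.0, 0.0, 0.0], [0.0, 0.0, 0.0])
```

>>> move_arm([
  {"dp": [-1, 0.5, 4], "rotation": [0.5, 0.3, 0]},
  {"dp": [0, 0, 0], "rotation": [0, 0, 0]},
])

```text
t: 7.12
eef_pos: [0.532, -0.0373, 0.1193]
ee_rot: [-1.57, 0.001, 1.78]
force: [0.3, 0.9, -0.4]
width: 0.0164
```

```bash
python3 -c "
from h import *
go((.5324,-.0369,.11),1.78,step=30)"
```

```text
t 7.1167 F [ 0.32  0.91 -0.35] err [ 0.4  0.4 -9.3] rot [-1.57e+00  1.00e-03  1.78e+00]
([0.3, 9.3, -0.4], [-0.04, 0.02, -0.07])
([0.0, 0.0, 0.0], [0.0, 0.0, 0.0])
([0.0, 0.0, 0.0], [0.0, 0.0, 0.0])
([0.0, 0.0, 0.0], [0.0, 0.0, 0.0])
([0.0, 0.0, 0.0], [0.0, 0.0, 0.0])
```

>>> move_arm([
  {"dp": [0, 4, 0.5], "rotation": [0.1, 0, 0]},
  {"dp": [0, 0, 0], "rotation": [0, 0, 0]},
])

```text
t: 7.28
eef_pos: [0.5316, -0.0374, 0.1154]
ee_rot: [-1.569, 0.001, 1.78]
force: [-0.3, -0.3, -0.5]
width: 0.0161
```

>>> move_arm([
  {"dp": [0, 4, 0.5], "rotation": [0.1, 0, 0]},
  {"dp": [0, 0, 0], "rotation": [0, 0, 0]},
])

```text
t: 7.45
eef_pos: [0.5311, -0.0376, 0.1111]
ee_rot: [-1.567, 0.001, 1.78]
force: [-0.2, 0.5, -0.2]
width: 0.0164
```

>>> move_arm([
  {"dp": [0.8, 5, -0.8], "rotation": [-0.1, 0, 0]},
  {"dp": [0, 0, 0], "rotation": [0, 0, 0]},
])

```text
t: 7.62
eef_pos: [0.5318, -0.0367, 0.1055]
ee_rot: [-1.569, 0.001, 1.78]
force: [-0.1, -0.0, -0.3]
width: 0.0164
```

>>> move_arm([
  {"dp": [0, 6, 0], "rotation": [0, 0, 0]},
  {"dp": [0, 0, 0], "rotation": [0, 0, 0]},
])

```text
t: 7.78
eef_pos: [0.5317, -0.0367, 0.0988]
ee_rot: [-1.569, 0.001, 1.78]
force: [-0.7, -0.2, -0.0]
width: 0.0167
```

>>> move_arm([
  {"dp": [0, 6, -0.3], "rotation": [0, 0, 0]},
  {"dp": [0, 0, 0], "rotation": [0, 0, 0]},
])

```text
t: 7.95
eef_pos: [0.5319, -0.0366, 0.092]
ee_rot: [-1.569, 0.001, 1.78]
force: [-0.2, 0.4, 0.1]
width: 0.0161
```

>>> move_arm([
  {"dp": [0, 6, 0], "rotation": [0, 0, 0]},
  {"dp": [0, 0, 0], "rotation": [0, 0, 0]},
])

```text
t: 8.12
eef_pos: [0.5319, -0.0366, 0.0852]
ee_rot: [-1.568, 0.001, 1.78]
force: [-0.1, -0.3, 0.2]
width: 0.0165
```

>>> move_arm([
  {"dp": [0, 5, 0], "rotation": [0, 0, 0]},
  {"dp": [0, 0, 0], "rotation": [0, 0, 0]},
])

```text
t: 8.28
eef_pos: [0.5318, -0.0367, 0.0795]
ee_rot: [-1.568, 0.001, 1.78]
force: [-0.9, 0.3, 0.2]
width: 0.0164
```

>>> move_arm([
  {"dp": [0, 1.5, 0], "rotation": [0, 0, 0]},
  {"dp": [0, 0, 0], "rotation": [0, 0, 0]},
])

```text
t: 8.45
eef_pos: [0.5318, -0.0367, 0.0777]
ee_rot: [-1.568, 0.001, 1.78]
force: [-0.9, 0.5, -0.3]
width: 0.0162
```

>>> move_arm([
  {"dp": [0, 1, 0], "rotation": [0, 0, 0]},
  {"dp": [0, 0, 0], "rotation": [0, 0, 0]},
])

```text
t: 8.62
eef_pos: [0.5321, -0.0367, 0.0768]
ee_rot: [-1.568, 0.001, 1.78]
force: [0.5, -0.1, 0.1]
width: 0.0164
```

>>> move_arm([
  {"dp": [0, 0.8, 0], "rotation": [0, 0, 0]},
  {"dp": [0, 0, 0], "rotation": [0, 0, 0]},
])

```text
t: 8.78
eef_pos: [0.5327, -0.0367, 0.0768]
ee_rot: [-1.57, 0.002, 1.78]
force: [0.1, 0.2, 0.2]
width: 0.0161
```

>>> move_arm([
  {"dp": [0, 0.8, 0], "rotation": [0, 0, 0]},
  {"dp": [0, 0, 0], "rotation": [0, 0, 0]},
])

```text
t: 8.95
eef_pos: [0.5333, -0.0367, 0.0767]
ee_rot: [-1.571, 0.002, 1.781]
force: [0.8, 0.3, -0.5]
width: 0.0164
```

It stops at z = 0.0767, exactly the predicted bottom. I release now.

>>> move_arm([
  {"dp": [0, -0.5, 0], "rotation": [0, 0, 0]},
  {"dp": [0, 0, 0], "rotation": [0, 0, 0]},
  {"dp": [0, 0, 0], "rotation": [0, 0, 0]},
  {"dp": [0, 0, 0], "rotation": [0, 0, 0]},
], jaw=140)

```text
t: 9.28
eef_pos: [0.5331, -0.0366, 0.0769]
ee_rot: [-1.571, 0.002, 1.78]
force: [-1.0, -0.0, -0.0]
width: 0.0364
```

```bash
python3 -c "
from h import *
go((.5324,-.0369,.15),1.78,step=30)
from station import arm
t=arm.grab_frame('scene');cv2.imwrite('pics/s2.png',cv2.resize(t['pixels'][130:280,200:400],None,fx=4,fy=4)[:,:,::-1])"
```

```text
t 9.2833 F [-0.96 -0.03 -0.01] err [-0.7 -0.3 73.1] rot [-1.571  0.002  1.78 ]
([-0.1, -30.0, 0.3], [0.0, 0.01, -0.09])
([-0.1, -30.0, 0.3], [0.0, 0.0, -0.0])
([-0.0, -13.1, 0.1], [0.0, 0.0, -0.0])
([0.0, 0.0, 0.0], [0.0, 0.0, -0.0])
([0.0, 0.0, 0.0], [0.0, 0.0, -0.0])
```

View pics/s2.png

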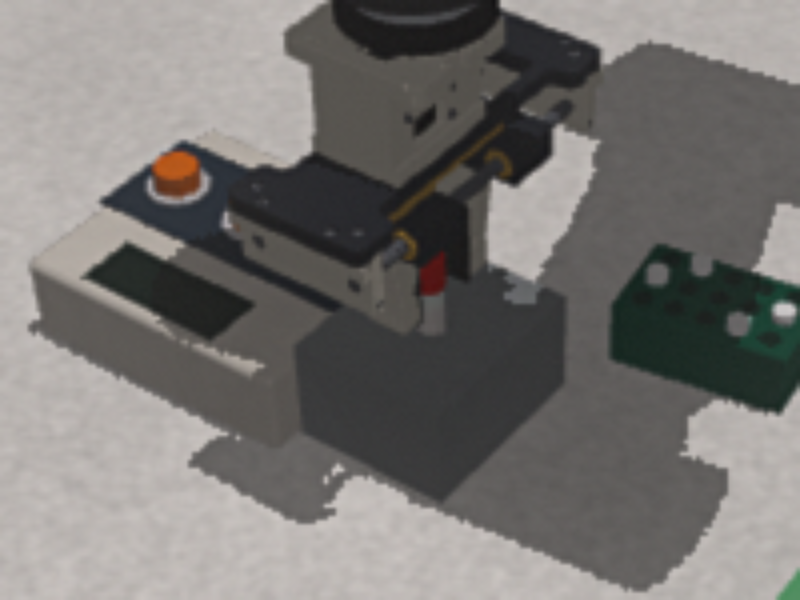

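The tube stands down in the well and the fingers are clear of it. I raise straight up.

>>> move_arm([
  {"dp": [0, -10, 0], "rotation": [0, 0, 0]},
  {"dp": [0, -25, 0], "rotation": [0, 0, 0]},
  {"dp": [0, -25, 0], "rotation": [0, 0, 0]},
  {"dp": [0, -10, 0], "rotation": [0, 0, 0]},
  {"dp": [0, 0, 0], "rotation": [0, 0, 0]},
])

```text
t: 9.75
eef_pos: [0.5319, -0.037, 0.1507]
ee_rot: [-1.567, 0.002, 1.78]
force: [0.6, 0.1, 0.6]
width: 0.0392
```

```bash
python3 -c "
from h import *
go((.5300,-.117,.13),1.78,step=25)"
```

```text
t 9.75 F [0.65 0.13 0.62] err [ -1.9 -80.  -20.7] rot [-1.567  0.002  1.78 ]
([-23.5, 6.3, 5.6], [-0.24, 0.01, -0.12])
([-23.6, 6.2, 5.6], [0.0, 0.0, 0.0])
([-23.6, 6.2, 5.6], [0.0, -0.0, 0.0])
([-7.2, 1.9, 1.7], [0.0, 0.0, 0.0])
([0.0, 0.0, 0.0], [0.0, 0.0, 0.0])
```

>>> move_arm([
  {"dp": [-20, 0, 5], "rotation": [0, 0, 0]},
  {"dp": [-24, 0, 5], "rotation": [0, 0, 0]},
  {"dp": [-20, 0, 5], "rotation": [0, 0, 0]},
  {"dp": [-8, 4, 2], "rotation": [0, 0, 0]},
  {"dp": [0, 0, 0], "rotation": [0, 0, 0]},
], jaw=255, squeeze=20)

```text
t: 10.17
eef_pos: [0.5308, -0.1122, 0.1482]
ee_rot: [-1.571, 0.002, 1.783]
force: [-0.2, 0.2, -0.7]
width: 0.0117
```

```bash
python3 -c "
from h import *
go((.5298,-.1175,.095),1.78,step=25)
from station import arm
t=arm.grab_frame('scene');cv2.imwrite('pics/s3.png',cv2.resize(t['pixels'][130:280,200:400],None,fx=4,fy=4)[:,:,::-1])"
```

```text
t 10.1667 F [-0.18  0.16 -0.71] err [ -1.   -5.3 -53.2] rot [-1.571  0.002  1.783]
([-2.3, 24.9, 1.0], [-0.0, 0.17, -0.09])
([-2.3, 24.9, 0.9], [0.0, 0.0, 0.0])
([-0.3, 3.4, 0.1], [0.0, 0.0, 0.0])
([0.0, 0.0, 0.0], [0.0, -0.0, 0.0])
([0.0, 0.0, 0.0], [0.0, 0.0, 0.0])
```

View pics/s3.png

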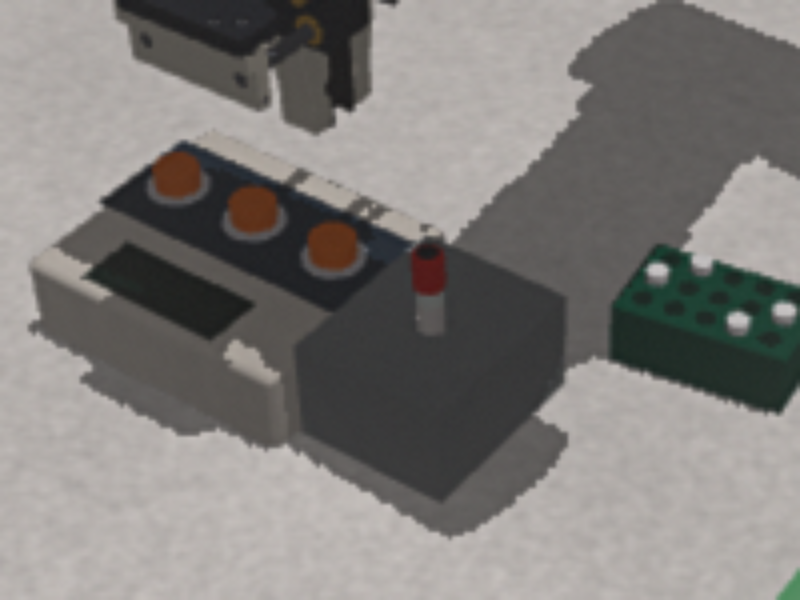

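The tube stands upright in the well, with its cap at (428,270) in the crop. Now the left key.

>>> move_arm([
  {"dp": [-5, 20, 1], "rotation": [0, 0.2, 0]},
  {"dp": [0, 20, 0], "rotation": [0, 0, 0]},
  {"dp": [0, 15, 0], "rotation": [0, 0, 0]},
  {"dp": [0, 8, 0], "rotation": [0, 0, 0]},
  {"dp": [0, 0, 0], "rotation": [0, 0, 0]},
])

```text
t: 10.63
eef_pos: [0.5321, -0.1144, 0.0836]
ee_rot: [-1.573, 0.002, 1.78]
force: [-1.0, -0.3, -0.0]
width: 0.0006
```

```bash
cat >> h.py <<'E'
def fz(n=8):
    from station import arm
    F=[];Z=[]
    for i in range(n):
        arm.grab_frame("top");s=arm.get_state();F.append(s["force"]);Z.append(s["eef_pos"])
    print("t",round(float(s["t"]),2),"F",np.mean(F,0).round(2),"+-",np.std(F,0).round(2)[2],"pos",(np.mean(Z,0)*1000).round(2),"rot",np.round(s["ee_rot"],3))
E
python3 -c "
from h import *
go((.5298,-.1175,.072),1.78,step=25)
fz()"
```

```text
t 10.6333 F [-1.02 -0.29 -0.05] err [ -2.3  -3.1 -11.6] rot [-1.573  0.002  1.78 ]
([-2.5, 11.6, 2.9], [0.13, -0.02, -0.11])
([0.0, 0.0, 0.0], [0.0, -0.0, -0.0])
([0.0, 0.0, 0.0], [0.0, 0.0, 0.0])
([0.0, 0.0, 0.0], [0.0, 0.0, 0.0])
([0.0, 0.0, 0.0], [0.0, 0.0, 0.0])
t 11.03 F [-0.16 -0.23  0.14] +- 0.5 pos [ 533.54 -114.67   85.83] rot [-1.578  0.003  1.78 ]
```

>>> move_arm([
  {"dp": [-2, 12, 4], "rotation": [0.4, 0, 0]},
  {"dp": [0, 0, 0], "rotation": [0, 0, 0]},
  {"dp": [0, 0, 0], "rotation": [0, 0, 0]},
])

```text
t: 11.28
eef_pos: [0.5307, -0.1179, 0.0745]
ee_rot: [-1.573, 0.003, 1.779]
force: [0.2, 0.0, -0.1]
width: 0.0007
```

```bash
python3 -c "
from h import *
fz(4)
go((.5298,-.1175,.070),1.78,step=25,n=1)"
```

```text
t 11.48 F [-0.47  0.11  0.03] +- 0.29 pos [ 530.47 -117.85   74.4 ] rot [-1.573  0.003  1.779]
t 11.4833 F [-0.22  0.63 -0.03] err [-0.9  0.3 -4.6] rot [-1.573  0.003  1.779]
([0.5, 4.6, 0.8], [0.11, -0.03, -0.15])
```

>>> move_arm([
  {"dp": [0, 4, 0.5], "rotation": [0.1, 0, 0]},
  {"dp": [0, 0, 0], "rotation": [0, 0, 0]},
])

```text
t: 11.65
eef_pos: [0.5305, -0.1179, 0.0707]
ee_rot: [-1.572, 0.003, 1.779]
force: [-0.7, 0.5, -0.4]
width: 0.0008
```

>>> move_arm([
  {"dp": [0, 2, 0], "rotation": [0, 0, 0]},
  {"dp": [0, 0, 0], "rotation": [0, 0, 0]},
])

```text
t: 11.82
eef_pos: [0.5305, -0.1178, 0.0684]
ee_rot: [-1.572, 0.003, 1.78]
force: [0.0, 0.7, -0.1]
width: 0.0001
```

```bash
python3 -c "
from h import *
fz(4)"
```

```text
t 12.02 F [0.22 0.25 0.25] +- 0.5 pos [ 530.83 -117.86   68.8 ] rot [-1.572  0.003  1.78 ]
```

Stepping about 0.7 mm at a time.

>>> move_arm([
  {"dp": [0, 1.5, 0.3], "rotation": [0, 0, 0]},
  {"dp": [0, 0, 0], "rotation": [0, 0, 0]},
])

```text
t: 12.18
eef_pos: [0.5307, -0.1179, 0.0675]
ee_rot: [-1.573, 0.003, 1.78]
force: [-0.2, 0.6, -1.3]
width: 0.0006
```

>>> move_arm([
  {"dp": [0, 1, 0], "rotation": [0, 0, 0]},
  {"dp": [0, 0, 0], "rotation": [0, 0, 0]},
])

```text
t: 12.35
eef_pos: [0.5308, -0.1179, 0.0664]
ee_rot: [-1.573, 0.003, 1.78]
force: [-1.2, 0.7, 0.7]
width: 0.0004
```

>>> move_arm([
  {"dp": [0, 1, 0], "rotation": [0, 0, 0]},
  {"dp": [0, 0, 0], "rotation": [0, 0, 0]},
])

```text
t: 12.52
eef_pos: [0.5308, -0.1179, 0.0654]
ee_rot: [-1.573, 0.003, 1.78]
force: [-0.6, 0.5, -0.0]
width: 0.0005
```

```bash
python3 -c "
from h import *
fz(4)"
```

```text
t 12.72 F [-0.64  0.41  0.39] +- 0.64 pos [ 530.85 -117.91   65.52] rot [-1.573  0.003  1.78 ]
```

>>> move_arm([
  {"dp": [0, 0.8, 0], "rotation": [0, 0, 0]},
  {"dp": [0, 0, 0], "rotation": [0, 0, 0]},
])

```text
t: 12.88
eef_pos: [0.5309, -0.1179, 0.0648]
ee_rot: [-1.573, 0.003, 1.78]
force: [-0.4, 0.7, 0.6]
width: 0.0007
```

>>> move_arm([
  {"dp": [0, 0.7, 0], "rotation": [0, 0, 0]},
  {"dp": [0, 0, 0], "rotation": [0, 0, 0]},
])

```text
t: 13.05
eef_pos: [0.531, -0.1179, 0.064]
ee_rot: [-1.573, 0.003, 1.78]
force: [-0.6, 0.8, 0.4]
width: 0.0003
```

```bash
python3 -c "
from h import *
fz(5)"
```

```text
t 13.3 F [-0.27 -0.2   0.05] +- 0.49 pos [ 531.01 -117.92   64.12] rot [-1.574  0.003  1.78 ]
```

>>> move_arm([
  {"dp": [0, 0.8, 0], "rotation": [0, 0, 0]},
  {"dp": [0, 0, 0], "rotation": [0, 0, 0]},
])

```text
t: 13.47
eef_pos: [0.531, -0.1179, 0.0633]
ee_rot: [-1.574, 0.003, 1.78]
force: [-0.1, -0.5, -0.3]
width: 0.0007
```

>>> move_arm([
  {"dp": [0, 0.7, 0], "rotation": [0, 0, 0]},
  {"dp": [0, 0, 0], "rotation": [0, 0, 0]},
])

```text
t: 13.63
eef_pos: [0.5311, -0.1179, 0.0625]
ee_rot: [-1.574, 0.003, 1.78]
force: [-1.0, -0.3, -0.1]
width: 0.0001
```

```bash
python3 -c "
from h import *
fz(5)"
```

```text
t 13.88 F [ 0.54  0.37 -0.02] +- 0.5 pos [ 531.16 -117.91   62.67] rot [-1.574  0.003  1.78 ]
```

>>> move_arm([
  {"dp": [0, 0.7, 0], "rotation": [0, 0, 0]},
  {"dp": [0, 0, 0], "rotation": [0, 0, 0]},
])

```text
t: 14.05
eef_pos: [0.5313, -0.1179, 0.062]
ee_rot: [-1.574, 0.003, 1.78]
force: [0.1, 0.5, 0.2]
width: 0.0005
```

>>> move_arm([
  {"dp": [0, 0.6, 0], "rotation": [0, 0, 0]},
  {"dp": [0, 0, 0], "rotation": [0, 0, 0]},
])

```text
t: 14.22
eef_pos: [0.5313, -0.1179, 0.0615]
ee_rot: [-1.574, 0.003, 1.78]
force: [0.0, -0.0, 1.5]
width: 0.0006
```

```bash
python3 -c "
from h import *
fz(5)"
```

```text
t 14.47 F [-0.69  0.44  1.46] +- 0.6 pos [ 531.32 -117.91   61.58] rot [-1.574  0.003  1.78 ]
```

Switch contact at about z = 61.8 mm.

>>> move_arm([
  {"dp": [0, 0.6, 0.2], "rotation": [0, 0, 0]},
  {"dp": [0, 0, 0], "rotation": [0, 0, 0]},
])

```text
t: 14.63
eef_pos: [0.5313, -0.1179, 0.0611]
ee_rot: [-1.575, 0.003, 1.78]
force: [-0.6, 0.5, 1.6]
width: 0.0005
```

```bash
python3 -c "
from h import *
fz(6)"
```

```text
t 14.93 F [-0.28  0.36  1.19] +- 0.38 pos [ 531.33 -117.91   61.13] rot [-1.575  0.003  1.78 ]
```

>>> move_arm([
  {"dp": [0, 0.7, 0.2], "rotation": [0, 0, 0]},
  {"dp": [0, 0, 0], "rotation": [0, 0, 0]},
])

```text
t: 15.1
eef_pos: [0.5313, -0.1179, 0.0605]
ee_rot: [-1.575, 0.003, 1.78]
force: [-1.2, -0.0, 2.1]
width: 0.0004
```

```bash
python3 -c "
from h import *
fz(5)"
```

```text
t 15.35 F [-0.55  0.35  1.99] +- 0.42 pos [ 531.32 -117.92   60.56] rot [-1.575  0.003  1.78 ]
```

>>> move_arm([
  {"dp": [0, 0.7, 0.2], "rotation": [0, 0, 0]},
  {"dp": [0, 0, 0], "rotation": [0, 0, 0]},
])

```text
t: 15.52
eef_pos: [0.5313, -0.1179, 0.06]
ee_rot: [-1.576, 0.003, 1.78]
force: [-0.9, 0.6, 3.1]
width: 0.0004
```

```bash
python3 -c "
from h import *
fz(5)"
```

```text
t 15.77 F [-0.02  0.3   2.62] +- 0.28 pos [ 531.32 -117.92   60.  ] rot [-1.575  0.003  1.78 ]
```

The force grows evenly: 1.3, then 2.0, then 2.6 N over 1.5 mm, with no 5 N peak. The left key is worn (firm), so I back off.

>>> move_arm([
  {"dp": [0, -4, 0.5], "rotation": [0.2, 0, 0]},
  {"dp": [0, -10, 0], "rotation": [0, 0, 0]},
  {"dp": [0, -8, 0], "rotation": [0, 0, 0]},
  {"dp": [0, 0, 0], "rotation": [0, 0, 0]},
])

```text
t: 16.1
eef_pos: [0.5301, -0.1182, 0.0834]
ee_rot: [-1.57, 0.003, 1.78]
force: [0.7, 0.3, 1.3]
width: 0.0008
```

```bash
python3 -c "
from h import *
go((.5412,-.1715,.080),1.78,step=25)"
```

```text
t 16.1 F [0.66 0.28 1.31] err [ 11.1 -53.3  -3.4] rot [-1.57   0.003  1.78 ]
([-24.9, 1.6, 0.1], [-0.07, -0.01, -0.19])
([-25.0, 1.6, 0.1], [0.0, 0.0, 0.0])
([-4.5, 0.3, 0.0], [0.0, -0.0, 0.0])
([0.0, 0.0, 0.0], [0.0, 0.0, 0.0])
([0.0, 0.0, 0.0], [0.0, 0.0, 0.0])
```

>>> move_arm([
  {"dp": [-20, 1, 0], "rotation": [0, 0, 0]},
  {"dp": [-20, 1, 0], "rotation": [0, 0, 0]},
  {"dp": [-14, 1, 0], "rotation": [0, 0, 0]},
  {"dp": [0, 0, 0], "rotation": [0, 0, 0]},
  {"dp": [0, 0, 0], "rotation": [0, 0, 0]},
])

```text
t: 16.52
eef_pos: [0.5429, -0.1723, 0.0835]
ee_rot: [-1.574, 0.004, 1.781]
force: [0.3, 0.4, -0.9]
width: 0.0005
```

```bash
python3 -c "
from h import *
go((.5412,-.1715,.070),1.78,step=25)"
```

```text
t 16.5167 F [ 0.3   0.39 -0.94] err [ -1.7   0.8 -13.5] rot [-1.574  0.004  1.781]
([1.2, 13.4, 1.5], [0.19, 0.08, -0.22])
([0.0, 0.0, 0.0], [-0.0, -0.0, 0.0])
([0.0, 0.0, 0.0], [-0.0, -0.0, 0.0])
([0.0, 0.0, 0.0], [-0.0, -0.0, 0.0])
([0.0, 0.0, 0.0], [-0.0, -0.0, 0.0])
```

>>> move_arm([
  {"dp": [1, 8, 1.5], "rotation": [0.2, 0, -0.2]},
  {"dp": [0, 6, 0.5], "rotation": [0, 0, 0]},
  {"dp": [0, 0, 0], "rotation": [0, 0, 0]},
])

```text
t: 16.77
eef_pos: [0.5402, -0.1708, 0.0686]
ee_rot: [-1.571, -0.0, 1.781]
force: [-0.2, 0.7, -0.0]
width: 0.0001
```

```bash
python3 -c "
from h import *
fz(4)
go((.5412,-.1715,.067),1.78,step=25,n=1)"
```

```text
t 16.97 F [-0.02  0.07 -0.25] +- 0.61 pos [ 540.86 -170.82   69.51] rot [-1.573  0.     1.782]
t 16.9667 F [ 0.84 -0.29 -0.18] err [-0.1 -0.6 -3. ] rot [-1.573  0.     1.782]
([-0.5, 3.0, 0.2], [0.11, 0.1, -0.03])
```

>>> move_arm([
  {"dp": [-0.5, 2.5, 0.3], "rotation": [0.1, 0, 0]},
  {"dp": [0, 0, 0], "rotation": [0, 0, 0]},
])

```text
t: 17.13
eef_pos: [0.5415, -0.1711, 0.0677]
ee_rot: [-1.572, 0.001, 1.782]
force: [0.6, 0.4, 0.3]
width: 0.0005
```

>>> move_arm([
  {"dp": [0, 0.8, 0], "rotation": [0, 0, 0]},
  {"dp": [0, 0, 0], "rotation": [0, 0, 0]},
])

```text
t: 17.3
eef_pos: [0.5416, -0.171, 0.0669]
ee_rot: [-1.572, 0.001, 1.783]
force: [0.4, -0.9, 0.4]
width: 0.0005
```

```bash
python3 -c "
from h import *
fz(4)"
```

```text
t 17.5 F [-0.24  0.26 -0.01] +- 0.34 pos [ 541.73 -171.05   67.11] rot [-1.572e+00  1.000e-03  1.783e+00]
```

>>> move_arm([
  {"dp": [0, 0.8, 0.2], "rotation": [0, 0, 0]},
  {"dp": [0, 0, 0], "rotation": [0, 0, 0]},
])

```text
t: 17.67
eef_pos: [0.5416, -0.1711, 0.0664]
ee_rot: [-1.573, 0.001, 1.783]
force: [-0.7, -0.2, -0.0]
width: 0.0006
```

>>> move_arm([
  {"dp": [0, 0.8, 0], "rotation": [0, 0, 0]},
  {"dp": [0, 0, 0], "rotation": [0, 0, 0]},
])

```text
t: 17.83
eef_pos: [0.5417, -0.1712, 0.0656]
ee_rot: [-1.573, 0.001, 1.782]
force: [-0.9, -0.7, -0.2]
width: 0.0005
```

```bash
python3 -c "
from h import *
fz(5)"
```

```text
t 18.08 F [-0.13 -0.13  0.88] +- 0.48 pos [ 541.69 -171.21   65.73] rot [-1.573e+00  1.000e-03  1.783e+00]
```

>>> move_arm([
  {"dp": [0, 0.6, 0.1], "rotation": [0, 0, 0]},
  {"dp": [0, 0, 0], "rotation": [0, 0, 0]},
])

```text
t: 18.25
eef_pos: [0.5417, -0.1712, 0.0652]
ee_rot: [-1.573, 0.001, 1.783]
force: [0.2, -1.0, -0.4]
width: 0.0008
```

```bash
python3 -c "
from h import *
fz(6)"
```

```text
t 18.55 F [-0.16  0.21  0.31] +- 0.27 pos [ 541.7  -171.23   65.24] rot [-1.573e+00  1.000e-03  1.783e+00]
```

>>> move_arm([
  {"dp": [0, 0.7, 0.1], "rotation": [0, 0, 0]},
  {"dp": [0, 0, 0], "rotation": [0, 0, 0]},
])

```text
t: 18.72
eef_pos: [0.5417, -0.1712, 0.0647]
ee_rot: [-1.573, 0.001, 1.783]
force: [-0.6, 0.6, 0.9]
width: 0.0005
```

>>> move_arm([
  {"dp": [0, 0.6, 0.1], "rotation": [0, 0, 0]},
  {"dp": [0, 0, 0], "rotation": [0, 0, 0]},
])

```text
t: 18.88
eef_pos: [0.5418, -0.1713, 0.0644]
ee_rot: [-1.574, 0.001, 1.783]
force: [-0.7, 1.2, 2.8]
width: 0.0002
```

```bash
python3 -c "
from h import *
fz(5)"
```

```text
t 19.13 F [-0.42  0.31  2.71] +- 0.45 pos [ 541.75 -171.25   64.39] rot [-1.573e+00  1.000e-03  1.783e+00]
```

>>> move_arm([
  {"dp": [0, 0.6, 0.1], "rotation": [0, 0, 0]},
  {"dp": [0, 0, 0], "rotation": [0, 0, 0]},
])

```text
t: 19.3
eef_pos: [0.5417, -0.1713, 0.064]
ee_rot: [-1.574, 0.001, 1.783]
force: [-2.3, 1.2, 3.4]
width: 0.0004
```

```bash
python3 -c "
from h import *
fz(5)"
```

```text
t 19.55 F [-1.44  1.    3.78] +- 0.45 pos [ 541.75 -171.26   63.97] rot [-1.574e+00  1.000e-03  1.783e+00]
```

The force is rising at 2.5 to 4 N/mm, so the middle key looks like the good one. I keep going in small steps.

>>> move_arm([
  {"dp": [0, 0.6, 0.1], "rotation": [0, 0, 0]},
  {"dp": [0, 0, 0], "rotation": [0, 0, 0]},
])

```text
t: 19.72
eef_pos: [0.5418, -0.1713, 0.0634]
ee_rot: [-1.574, 0.001, 1.783]
force: [-0.5, 1.1, 4.1]
width: 0.0008
```

```bash
python3 -c "
from h import *
fz(4)"
```

```text
t 19.92 F [-1.63  1.03  4.49] +- 0.44 pos [ 541.76 -171.27   63.51] rot [-1.574e+00  1.000e-03  1.783e+00]
```

>>> move_arm([
  {"dp": [0, 0.6, 0.1], "rotation": [0, 0, 0]},
  {"dp": [0, 0, 0], "rotation": [0, 0, 0]},
])

```text
t: 20.08
eef_pos: [0.5418, -0.1713, 0.0629]
ee_rot: [-1.574, 0.001, 1.783]
force: [-0.8, 1.5, 4.1]
width: 0.0005
```

```bash
python3 -c "
from h import *
fz(4)"
```

```text
t 20.28 F [-1.54  0.9   4.18] +- 0.66 pos [ 541.76 -171.27   62.99] rot [-1.574  0.002  1.783]
```

>>> move_arm([
  {"dp": [0, 0.6, 0.1], "rotation": [0, 0, 0]},
  {"dp": [0, 0, 0], "rotation": [0, 0, 0]},
])

```text
t: 20.45
eef_pos: [0.5418, -0.1712, 0.0624]
ee_rot: [-1.574, 0.001, 1.783]
force: [-1.1, 1.2, 2.8]
width: 0.0004
```

```bash
python3 -c "
from h import *
fz(4)"
```

```text
t 20.65 F [-0.74  1.03  3.48] +- 0.25 pos [ 541.75 -171.27   62.41] rot [-1.574  0.002  1.783]
```

The force is falling, so it is past the peak.

>>> move_arm([
  {"dp": [0, 0.6, 0.1], "rotation": [0, 0, 0]},
  {"dp": [0, 0, 0], "rotation": [0, 0, 0]},
])

```text
t: 20.82
eef_pos: [0.5417, -0.1712, 0.0617]
ee_rot: [-1.574, 0.001, 1.783]
force: [-1.2, 0.6, 1.0]
width: 0.0005
```

```bash
python3 -c "
from h import *
fz(4)"
```

```text
t 21.02 F [-0.27  1.09  2.27] +- 0.35 pos [ 541.74 -171.27   61.74] rot [-1.574e+00  1.000e-03  1.783e+00]
```

>>> move_arm([
  {"dp": [0, 0.6, 0.1], "rotation": [0, 0, 0]},
  {"dp": [0, 0, 0], "rotation": [0, 0, 0]},
])

```text
t: 21.18
eef_pos: [0.5416, -0.1713, 0.0609]
ee_rot: [-1.574, 0.001, 1.783]
force: [-0.5, -0.4, -0.0]
width: 0.0002
```

```bash
python3 -c "
from h import *
fz(4)"
```

```text
t 21.38 F [ 0.25 -0.19 -0.27] +- 0.3 pos [ 541.53 -171.31   60.94] rot [-1.574e+00  1.000e-03  1.783e+00]
```

It snapped: the force is at zero. I back off and check.

>>> move_arm([
  {"dp": [0, -5, 0], "rotation": [0, 0, 0]},
  {"dp": [0, -20, 0], "rotation": [0, 0, 0]},
  {"dp": [0, -35, 0], "rotation": [0, 0, 0]},
  {"dp": [0, -35, 0], "rotation": [0, 0, 0]},
  {"dp": [0, -30, 0], "rotation": [0, 0, 0]},
])

```text
t: 21.8
eef_pos: [0.5357, -0.1712, 0.1831]
ee_rot: [-1.558, -0.003, 1.781]
force: [1.1, -0.2, -0.0]
width: 0.0007
```

>>> move_arm([
  {"dp": [-35, -10, 20], "rotation": [0, 0, 0]},
  {"dp": [-35, 0, 20], "rotation": [0, 0, 0]},
  {"dp": [-35, 0, 20], "rotation": [0, 0, 0]},
  {"dp": [-30, 0, 10], "rotation": [0, 0, 0]},
  {"dp": [0, 0, 0], "rotation": [0, 0, 0]},
])

```text
t: 22.22
eef_pos: [0.5004, -0.3216, 0.2073]
ee_rot: [-1.575, 0.006, 1.791]
force: [0.1, 0.1, 0.3]
width: 0.0002
```

```bash
python3 -c "
from h import *
from station import arm
t=arm.grab_frame('scene');np.savez('s9.npz',**t);cv2.imwrite('pics/s4.png',cv2.resize(t['pixels'][130:280,200:400],None,fx=4,fy=4)[:,:,::-1])
u=arm.grab_frame('top')
for n,f,f0 in [('scene',t,dict(np.load('scene0.npz'))),('top',u,dict(np.load('top0.npz')))]:
  for g in (f0,f):
    print(n)
    for a,c,b in blobs(g,(4,150,70),(16,255,255),40): 
      if c[1]>100: print(a,c.round(1),'top z~', [ (g['cam_to_world']@[(x-g['cx'])/g['fx']*z,(y-g['cy'])/g['fy']*z,z,1])[2].round(4) for x,y in [c.astype(int)] for z in [np.median(g['z_map'][y-2:y+3,x-2:x+3])]])
for c,lo,hi in [('red',(0,90,40),(4,255,255)),('yel',(18,120,60),(32,255,255)),('blu',(105,120,40),(125,255,255))]:
  for a,p,b in blobs(u,lo,hi,10):
    if 150<p[0]<500 and 200<p[1]<300: print(c,a,p.round(1),ray(u,p,.105 if c=='red' else .095).round(4))
fz(3)
cv2.imwrite('pics/t4.png',u['pixels'][:,:,::-1])"
```

```text
scene
104 [243.8 172.8] top z~ [np.float64(0.0668)]
108 [262.8 181.4] top z~ [np.float64(0.067)]
114 [282.8 190.5] top z~ [np.float64(0.0663)]
scene
103 [244.  173.2] top z~ [np.float64(0.0671)]
76 [262.9 182.9] top z~ [np.float64(0.0593)]
97 [282.8 191.4] top z~ [np.float64(0.0618)]
top
124 [475.1 241. ] top z~ [np.float64(0.0659)]
120 [447.4 247.6] top z~ [np.float64(0.0659)]
121 [419.5 253.8] top z~ [np.float64(0.0653)]
top
108 [447.  247.9] top z~ [np.float64(0.0573)]
110 [419.2 254.1] top z~ [np.float64(0.0606)]
red 28 [375.2 250.6] [ 0.5319 -0.0309  0.105 ]
yel 59 [175.2 280.3] [0.4837 0.3323 0.095 ]
blu 45 [205.2 272.9] [0.4964 0.2784 0.095 ]
t 22.47 F [-0.43  0.09  0.4 ] +- 0.3 pos [ 501.22 -317.08  206.63] rot [-1.574  0.004  1.794]
```

View pics/s4.png

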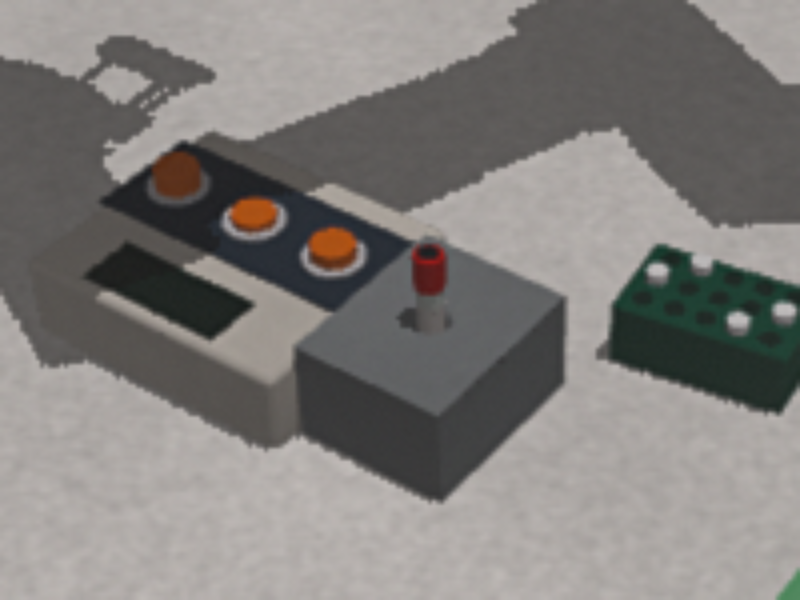

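View pics/t4.png

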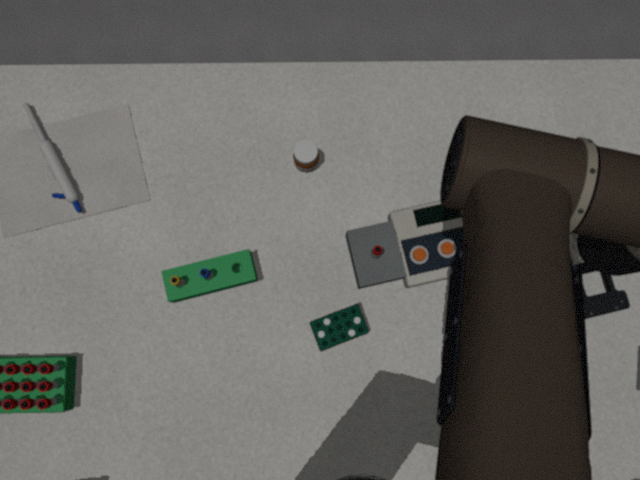

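The scene view shows the middle key (255,213 in the crop) down, the left key resting at its free play, the right key up, and the tube upright in the well. The top view shows the other tubes, the jar and the green block unmoved.

```bash
python3 -c "
from station import arm
print(arm.job_done())"
```

```text
the job is handed in; nothing more can be done
None
```

The red-capped tube is standing in the mixer's well, released, and the mixer was started with its middle key. I handed the job in at about 22.5 s; no verdict is reported.

- **Tube:** I lowered it until it stopped at z = 0.0767 m, the expected depth for fully down, then let it go. The last pictures show it upright. Only part of the cap could be picked out by colour in the top view, and that patch sat about 6 mm off in y. By eye the cap looked about 3 mm off, and the tube is held by the well.
- **Left key:** its push-back grew evenly to about 2.6 N with no peak, so I took it as worn and backed off. The depth map shows it about 4.7 mm down, which fits resting at its free play but is not far under the 5.6 mm limit.
- **Middle key:** its push-back rose to about 4.5 N, fell, then snapped to zero. Afterwards it stayed about 8 mm down by itself, in both cameras.
- **Right key:** I did not touch it, and it is still up. That was checked in the scene view only, because the arm hid it from the top camera.
- **Limits:** the highest averaged force on a key was about 4.5 N. The other tubes, the jar and the green block looked unmoved, and the arm ended clear of everything.

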